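Ratchet a lacquer tile tight in the inlay clamp

ROBOT

A 6-joint arm with a two-finger parallel gripper is mounted at the origin on the work surface. World frame = base frame: x ahead of the robot, y to its left, z up, the work surface at z = 0. Lengths are in m, angles in rad, forces in N, time in s.
With the tool pointing down it reaches from about 0.25 to 0.775 m from the base axis. Payload 4 kg.
Tool frame: the origin (TCP) lies on the centre line of the jaws, within the pads' length; the fingertips stand 8 mm ahead of it and the grasp point (between the pads) lies 11 mm behind it; y points along the fingers, x is the direction in which the jaws open and shut, and the axes are right-handed (so a half turn about y gives the same grasp; the last joint's range is limited). The gripper opens to 94 mm and grips with 3 to 60 N. Pads are 16 mm wide; open, the fingers measure 119 mm over their backs; the gripper's body (75 mm by 177 mm) begins 78 mm behind the grasp point.
Start: joints at [1.196, 0.087, 1.371, -0, 1.684, -0.103], TCP at [0.148, 0.53, 0.214] pointing down, gripper open.
Joint ranges: [-3.1, 3.1], [-0.76, 2.03], [0.27, 2.55], [-1.08, 4.22], [0.17, 2.65], [-2.57, 2.57]. Speed limits (rad/s): [2.79, 2.79, 3.14, 3.14, 3.14, 3.14].

INTERFACE

Orientations are given as [roll, pitch, yaw] about the fixed x, y, z axes, in that order (R = Rz(yaw) Ry(pitch) Rx(roll)).
In Python, from bench import robot gives the robot as it stands.
- The arm moves only by the tool step_arm, never from a script. Its argument "commands" is a list of rows, each an object with "xyz": the shift along the world's x, y, z in m, a list of three; "twist": the turn, a rotation vector about the world's x, y, z in degrees, a list of three. In form: [{"xyz": [tx, ty, tz], "twist": [ax, ay, az]}, ...]. A call has 1 to 12 rows; each row is the pose to reach, as a shift and turn from the pose commanded when the call began; what a row does not reach only later rows make up. A row lasts 1/12 s, in which the tool goes at most 41.7 mm and 7.16 degrees, less where a joint would pass 70% of its speed; a pose out of reach is approached as far as the arm can. A call with a gripper value outside its range is refused whole. "fingers" is the closure in counts, from 0 (fully open) to 255 (shut), set as the call begins (left out, the last holds). The fingers move at their own pace and stop on an object; the grip force is fixed at half the most. Time passes only in rows, so rows that repeat a pose let the fingers close. It gives the time, the measured TCP pose, the force and the opening at its end, in the units of the state.
- robot.get_obs(): the state, without advancing time (a new reading comes with each control period).
- robot.snapshot(name): name is "scene" or "top"; returns (picture, depth): 420x560x3 uint8, red, green, blue; 420x560 float32, m along the optical axis (not along the pixel's ray), 0 where there is no reading.
- robot.camera_info(name): a dict with "fx", "fy", "cx", "cy" (pixels), "R" (3x3) and "t" (3): a world point X has camera coordinates R X + t. Camera axes: x right, y down, z forward; pixel columns grow to the right and rows downward; lengths in m; the calibration is good to about 2 mm. A picture is of the moment at which its call begins. camera_info takes no time and is no camera call.
- robot.close_job(): hands the job in, once; it reports no verdict.
The state is a dict: "time": time; "joint_positions": joint angles; "qvel": joint speeds; "joint_torque": joint torques, N m; "tool_pos": TCP position; "ee_rot": TCP orientation; "wrist_force": force on the tool from outside, world axes, zero at the start; "wrist_torque": the same for the moment, N m; "width": finger opening in m.
Only numpy, scipy, OpenCV 4.12 (cv2) and the standard library are available. Lean on these libraries where they do the work, as an engineer would, in place of code of your own. Each camera call takes 0.05 s, during which the arm holds its last target.

TASK

Lay the half-finished lacquer tile flat on the bed of the ratchet clamp, between the sprung jaw and the end fence, and let go of it. Then swing the clamp's lever back and forth so that the jaw closes notch by notch, until the next notch would need a push of more than about 10 N at the lever's grip: stop there, do not force that notch or overtighten, or the lacquer cracks. Leave the lever swung back at its rest stop and everything else on the bench where it lies.

Things in the scene. Friction and masses are not known exactly. Their poses are not given: they have to be found in the camera images.
- lacquer_tile: Flat rectangular dark lacquer tile, 65 x 90 x 12 mm (its own x, y, z), about 0.1 kg, one half gold-leafed on top. Loose, lies on the table. Origin: centre of its underside, z up. It goes into the clamp with its 90 mm length along the clamp's y (either way round), so grip it across its 65 mm width.
- clamp: Low steel ratchet clamp, fixed. Origin: centre of its underside, at table height; z up, own y along it, own x across it, roughly away from the robot. Base plate x -55 to 55, y -165 to 185 mm, top at z 15 mm. On it a wooden bed, x -25 to 25, y -150 to 0 mm, top at z 23 mm (the tile overhangs it 7.5 mm each side). Toothed wheel and plungers lie at y 70 to 185 mm, below z 50 mm.
- bed_centre (a point): Point on top of the clamp's bed (clamp x 0, y -47, z 23 mm) where the centre of the tile's underside should be laid, to within about 6 mm; there the tile clears jaw and fence at every fence setting.
- jaw_home (a point): Fixed point where the face of the sprung jaw starts (clamp x 0, y 5, z 36 mm). The jaw is a wooden plate, x -30 to 30, z 24 to 49 mm, with its carrier (top z 47 mm) behind it up to y 55 mm. It travels to clamp -y and pushes the tile along until that meets the fence; then the springs behind it are squeezed, about 27 N more for each notch.
- fence_near (a point): Fixed point (clamp x 0, y -99, z 34 mm) marking the end fence's nearest setting. The fence, a steel block 60 mm wide, 15 mm thick, z 23 to 45 mm, is fixed with its face here or up to 30 mm further to clamp -y. Its setting is not reported, so the number of notches needed is not known beforehand: feel it at the lever.
- wheel_axis (a point): Point on the upright axis about which ratchet wheel and lever turn, at table height (clamp x 0, y 110, z 0 mm).
- lever_pivot (a point): Point on the same axis at the lever arm's height (z 55 mm). Push at the grip in slow motion: 1 N plus 1 N per 8 N of squeeze. Held still at a stroke's end it is 1 N per 8 N of squeeze, less 0.9 N. Moving strokes jolt: single readings are up to 6 N too high, so judge at standstill. A stroke broken off before its notch catches and let back leaves the wheel at its last notch.
- lever_knob (a point): Centre of the top of the lever's grip: an upright round wooden post, 18 mm in diameter, free from z 64 to 118 mm above the table, at the end of a flat arm (18 mm wide, z 50 to 60 mm), 115 mm from the axis. It swings level, on the robot's side of the clamp. It can be pushed to and fro by a fingertip or between two fingers.
- lever (a joint): Lever angle, rad, counter-clockwise from above: 0 at the rest stop, 0.62 at the far stop (hard stops). At 0 it points 157.9 degrees counter-clockwise from the clamp's x axis. It stays where it is left. Swung up, it takes hold of the wheel within 0.12 rad; the next notch has caught by 0.57. Swung back below 0.04 it drops behind the next tooth. A full swing gives one notch.
- wheel (a joint): Ratchet wheel angle, rad, 0 at the start, growing as the jaw closes: 15 teeth, 0.419 rad and 6 mm of jaw travel per notch. A spring plunger keeps it from turning back.
- straightedge: Bystander: steel straightedge, 150 x 28 x 4 mm, lying flat. Origin: centre of underside.
- jade_stone: Bystander: round green jade burnishing stone, 40 mm across, 21 mm high. Origin: centre of underside.
- palette: Bystander: scuffed wooden mixing palette, 100 x 140 x 9 mm. Origin: centre of underside.
- lacquer_jar: Bystander: closed amber glass jar, 52 mm in diameter, 55 mm high. Origin: centre of underside.
- brush: Bystander: flat brush, 160 mm long, lying. Origin: near its middle, underside.
- cork_block: Bystander: cork sanding block, 70 x 40 x 28 mm. Origin: centre of underside.
Not all that is in view belongs to the job. Leave any red look-alike of the lacquer_tile alone.

How it is judged:
By the outcome, as a careful person would: the job done as asked, in the order asked, and still so for the second after the job is handed in, with the robot touching nothing.
It also fails if it takes over 72 s, if anything falls off the work surface, if the arm or the gripper's body presses on something with over 40 N, if the wrist force passes 120 N, or if a joint passes its speed limit or range.

## Working session

There is one attempt and no reset: what is moved stays moved. The work goes in short steps, Python scripts to look and compute and a tool call to move; the robot and the scene stay as the last step left them, time stands still between calls to the robot, and variables do not carry over. Pictures are saved under pics/ and viewed, and the job is handed in when it is done.

Besides the shell and the picture viewer there is one more tool, called after "Request:" in YAML: its name, and indented under it one key for each argument. step_arm: Moves the arm, as the interface text tells. Its arguments: {"type":"object","properties":{"commands":{"type":"array"},"fingers":{"type":"number"}},"required":["commands"]}

```bash
mkdir -p pics; python3 - <<'E'
from bench import robot
import cv2,numpy as np
for n in("scene","top"):
    p,d=robot.snapshot(n); cv2.imwrite(f"pics/{n}0.png",p[:,:,::-1]); np.save(f"pics/{n}0.npy",d)
    c=robot.camera_info(n); print(n,{k:np.round(v,3).tolist() for k,v in c.items()})
print(robot.get_obs())
E
```

```text
scene {'fx': 431.214, 'fy': 431.214, 'cx': 273.396, 'cy': 215.75, 'R': [[-0.753, 0.657, -0.016], [0.453, 0.501, -0.738], [-0.477, -0.563, -0.675]], 't': [0.457, -0.096, 1.386]}
top {'fx': 523.034, 'fy': 523.034, 'cx': 283.788, 'cy': 208.727, 'R': [[0.005, -1.0, -0.009], [-0.999, -0.004, -0.048], [0.048, 0.01, -0.999]], 't': [-0.118, 0.479, 1.196]}
{'time': 0.1, 'joint_positions': array([ 1.19587194e+00,  8.78757364e-02,  1.37208060e+00, -3.09302056e-05,
        1.68357955e+00, -1.03112376e-01]), 'qvel': array([ 0.00096002, -0.00040481, -0.00221618, -0.00054869, -0.00075511,
        0.00027484]), 'joint_torque': array([ 1.43692734e-03, -3.41250515e+01, -3.03301728e+01,  7.19008804e-02,
        3.04492994e-02, -1.02440970e-04]), 'tool_pos': array([0.14751177, 0.52936436, 0.21243555]), 'ee_rot': array([-1.57062689,  0.00193608,  1.29898103]), 'wrist_force': array([ 0.25899794,  0.55319947, -0.35560992]), 'wrist_torque': array([ 0.02236494, -0.02052272, -0.04864287]), 'width': 0.09397389714399618}
```

View pics/scene0.png

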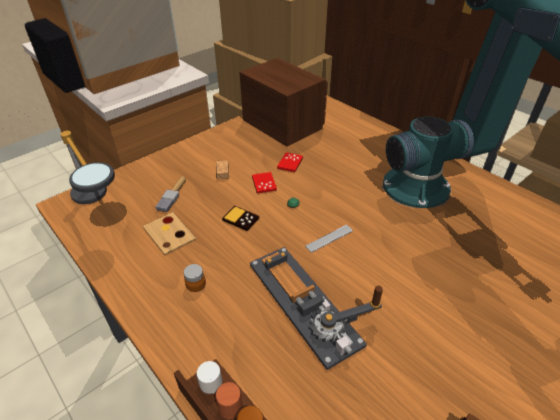

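View pics/top0.png

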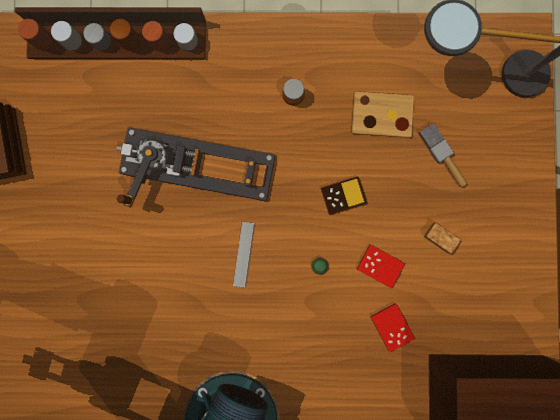

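Top view: the dark half-gold tile is at (344,195). The red look-alikes are at (381,266) and (392,327), and the palette at (383,115) is not it. The clamp spans (120–277, 128–200) with its lever knob near (125,200). I'll take the dark tile at (344,195) and check it in a crop.

```bash
cat > h.py <<'E'
from bench import robot
import cv2,numpy as np
def w(n,u,v,z=None,d=None):
    c=robot.camera_info(n);R=np.array(c['R']);t=np.array(c['t'])
    r=R.T@np.array([(u-c['cx'])/c['fx'],(v-c['cy'])/c['fy'],1]);o=-R.T@t
    return o+r*d if d is not None else o+r*(z-o[2])/r[2]
def px(n,X):
    c=robot.camera_info(n);q=np.array(c['R'])@X+np.array(c['t']);return np.array([c['fx']*q[0]/q[2]+c['cx'],c['fy']*q[1]/q[2]+c['cy']])
E
python3 - <<'E'
import cv2,numpy as np
im=cv2.imread('pics/top0.png')
a=cv2.resize(im[115:215,105:290],None,fx=4,fy=4,interpolation=cv2.INTER_CUBIC)
b=cv2.resize(im[165:225,310:380],None,fx=8,fy=8,interpolation=cv2.INTER_CUBIC)
cv2.imwrite('pics/ca.png',a);cv2.imwrite('pics/cb.png',b)
s=cv2.imread('pics/scene0.png');cv2.imwrite('pics/cs.png',cv2.resize(s[240:365,240:395],None,fx=4.5,fy=4.5,interpolation=cv2.INTER_CUBIC))
E
```

```text
(no output)
```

View pics/ca.png

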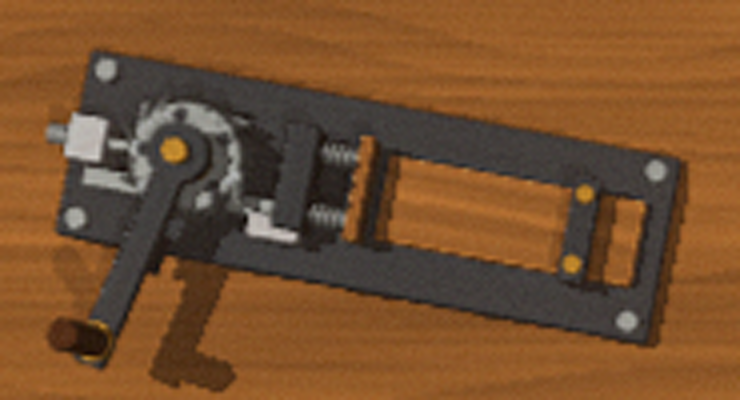

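View pics/cb.png

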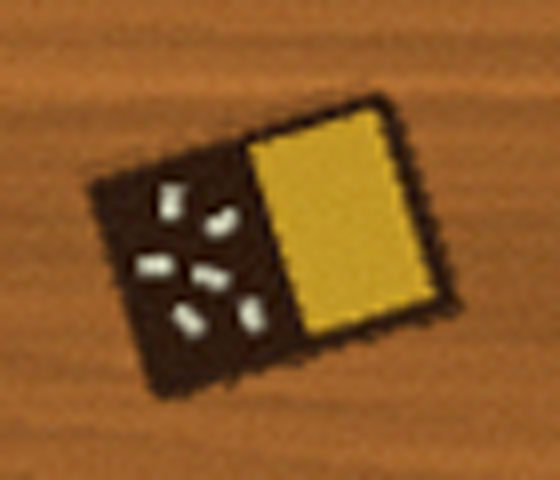

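View pics/cs.png

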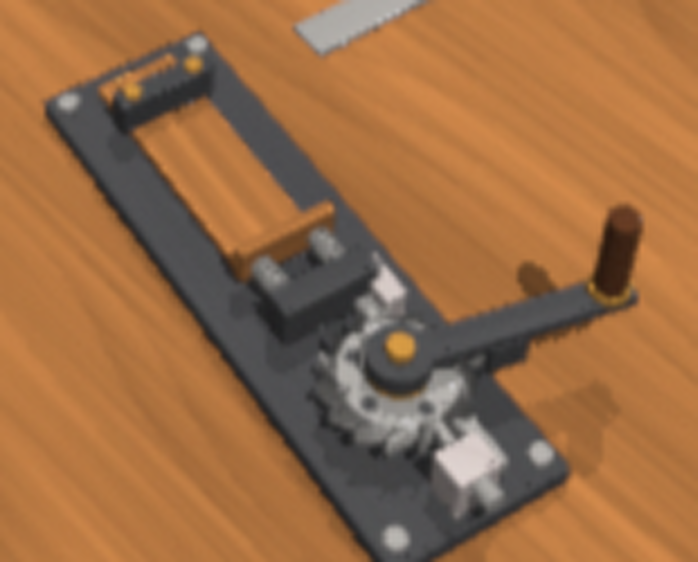

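The crop confirms the dark half-gold tile. Next I'll fit the tile and clamp poses.

```bash
python3 - <<'E'
from h import *
from scipy.optimize import least_squares
def cv(pts,f,o): return [((x+.5)/f-.5+o[0],(y+.5)/f-.5+o[1]) for x,y in pts]
def fit(P,z,L,n='top'):
    W=np.array([w(n,u,v,z)[:2] for u,v in P])
    def T(p): c,s=np.cos(p[2]),np.sin(p[2]); return np.array(L)@np.array([[c,s],[-s,c]])+p[:2]
    r=least_squares(lambda p:(T(p)-W).ravel(),[*W.mean(0),0.])
    return r.x,(W-T(r.x))*1000
cl=cv([(95,50),(683,160),(650,345),(58,235)],4,(105,115))
L=[(.055,.185),(.055,-.165),(-.055,-.165),(-.055,.185)]
p,e=fit(cl,.015,L);print('clamp',p,np.degrees(p[2]),e.round(1).tolist())
c,s=np.cos(p[2]),np.sin(p[2]);C=lambda x,y:(p[0]+c*x-s*y,p[1]+s*x+c*y)
print('bed',C(0,-.047),'axis',C(0,.11))
a0=p[2]+np.radians(157.9);ax=np.array(C(0,.11))
for q in(0,.62): 
    k=ax+.115*np.array([np.cos(a0+q),np.sin(a0+q)]);print('knob',q,k,[px(nn,[*k,.118]).round(1) for nn in('top','scene')],[px(nn,[*k,.064]).round(1) for nn in('top','scene')])
print('knob seen',cv([(62,337),(90,342)],4,(105,115)),cv([(622,215),(612,290)],4.5,(240,240)))
print('axis px',px('top',[*ax,.06]),cv([(173,149)],4,(105,115)))
ti=cv([(92,185),(382,95),(460,305),(160,395)],8,(310,165))
best=fit(ti,.012,[(.0325,.045),(.0325,-.045),(-.0325,-.045),(-.0325,.045)]);print('tile',best[0],np.degrees(best[0][2]),best[1].round(1).tolist())
t=best[0]
# checks in scene
c2,s2=np.cos(t[2]),np.sin(t[2])
s=cv2.imread('pics/scene0.png')
s=cv2.resize(s,None,fx=1,fy=1)
for x,y in [(.0325,.045),(.0325,-.045),(-.0325,-.045),(-.0325,.045)]:
    q=px('scene',[t[0]+c2*x-s2*y,t[1]+s2*x+c2*y,.012]);cv2.circle(s,tuple(np.round(q).astype(int)),0,(0,255,0),-1)
for x,y in L:
    q=px('scene',[*C(x,y),.015]);cv2.circle(s,tuple(np.round(q).astype(int)),0,(0,255,0),-1)
cv2.imwrite('pics/chk.png',cv2.resize(s[195:365,215:395],None,fx=4,fy=4,interpolation=cv2.INTER_NEAREST)[:600])
# fence face pixels
fl=cv([(561,268),(572,185)],4,(105,115))
for u,v in fl:
    W=w('top',u,v,.045)-np.array([*p[:2],0]);print('fence local',c*0+np.cos(p[2])*W[0]+np.sin(p[2])*W[1],-np.sin(p[2])*W[0]+np.cos(p[2])*W[1])
E
```

```text
clamp [ 0.57999872  0.07474313 -0.18036064] -10.333903290700492 [[-0.1, -0.7], [-0.5, 1.6], [0.6, 0.2], [0.0, -1.1]]
bed (np.float64(0.5715676593855787), np.float64(0.02850551219821166)) axis (np.float64(0.5997310058239734), np.float64(0.18295882526527074))
knob 0 [0.50266977 0.24463635] [array([112.7, 194.4]), array([383.3, 293.4])] [array([120.9, 196.2]), array([379.6, 308.2])]
knob 0.62 [0.48489815 0.17676085] [array([144.6, 202.9]), array([364.3, 271.1])] [array([151.3, 204.4]), array([361.4, 286.1])]
knob seen [(120.125, 198.875), (127.125, 200.125)] [(377.83333333333337, 287.3888888888889), (375.6111111111111, 304.05555555555554)]
axis px [149.86959686 153.05931824] [(147.875, 151.875)]
tile [ 0.51098205 -0.25404588  0.31203117] 17.878069163738836 [[-0.0, -0.5], [-1.2, 1.5], [-0.0, -0.8], [1.3, -0.2]]Traceback (most recent call last):
  File "<stdin>", line 29, in <module>
  File "h.py", line 8, in px
    c=robot.camera_info(n);q=np.array(c['R'])@X+np.array(c['t']);return np.array([c['fx']*q[0]/q[2]+c['cx'],c['fy']*q[1]/q[2]+c['cy']])
                             ~~~~~~~~~~~~~~~~^~
ValueError: setting an array element with a sequence. The requested array has an inhomogeneous shape after 1 dimensions. The detected shape was (3,) + inhomogeneous part.
```

```bash
python3 - <<'E'
from h import *
def rot(p,x,y): c,s=np.cos(p[2]),np.sin(p[2]); return [p[0]+c*x-s*y,p[1]+s*x+c*y]
p=[.58,.0747,-.18036];t=[.511,-.2540,.31203]
im=cv2.imread('pics/scene0.png');f=4
big=cv2.resize(im[195:345,215:395],None,fx=f,fy=f,interpolation=cv2.INTER_CUBIC)
def dot(X):
    q=px('scene',np.array(X)); q=((q-[215,195]+.5)*f-.5).round().astype(int);cv2.circle(big,tuple(int(i) for i in q),2,(0,255,0),-1)
for x,y in [(.0325,.045),(.0325,-.045),(-.0325,-.045),(-.0325,.045)]: dot([*rot(t,x,y),.012])
for x,y in [(.055,.185),(.055,-.165),(-.055,-.165),(-.055,.185)]: dot([*rot(p,x,y),.015])
a0=p[2]+np.radians(157.9);ax=np.array(rot(p,0,.11));dot([*ax,.06])
for q in(0,.1,.2): dot([*(ax+.115*np.array([np.cos(a0+q),np.sin(a0+q)])),.118])
cv2.imwrite('pics/chk.png',big)
for n,u,v in(('top',120.1,198.9),('scene',377.8,287.4)):
    k=w(n,u,v,.118)[:2]-ax;print(n,k+ax,np.hypot(*k),np.arctan2(k[1],k[0])-a0+ (2*np.pi if np.arctan2(k[1],k[0])<0 else 0))
for u,v in [(245.1,181.9),(247.9,161.2)]:
    W=w('top',u,v,.045)-np.array([*p[:2],0]);c,s=np.cos(p[2]),np.sin(p[2]);print('fence',c*W[0]+s*W[1],-s*W[0]+c*W[1])
E
```

```text
top [0.49318352 0.22870387] 0.11597060074293448 0.16019974031611595
scene [0.49878651 0.2264582 ] 0.10993627441219575 0.1588445771374749
fence -0.02322030362658356 -0.10954487310793347
fence 0.023929763320511468 -0.10696316620158926
```

View pics/chk.png

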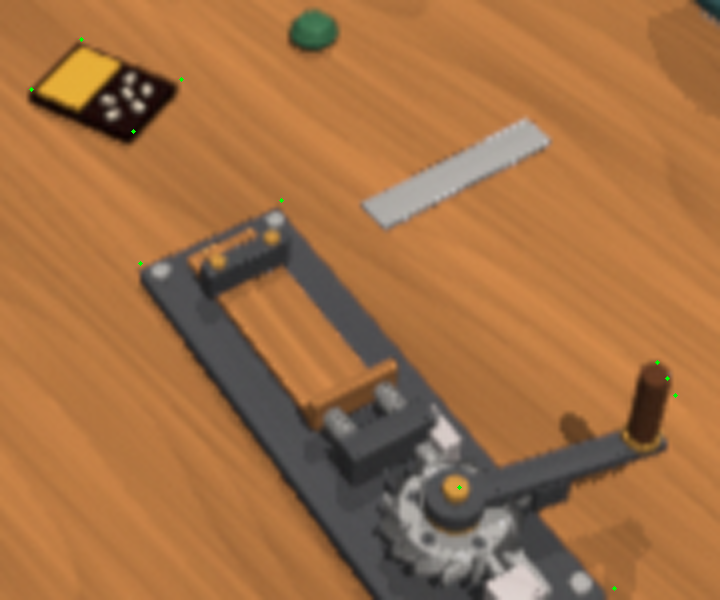

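```bash
python3 - <<'E'
from h import *
from scipy.optimize import least_squares
def cv(pts,f,o): return [((x+.5)/f-.5+o[0],(y+.5)/f-.5+o[1]) for x,y in pts]
p=[.58,.0747,-.18036];t=[.511,-.2540,.31203]
obs=[]
def T(p,x,y): c,s=np.cos(p[2]),np.sin(p[2]); return [p[0]+c*x-s*y,p[1]+s*x+c*y]
TL=[(.0325,.045),(.0325,-.045),(-.0325,-.045),(-.0325,.045)]
CL=[(.055,.185),(.055,-.165),(-.055,-.165),(-.055,.185)]
tt=cv([(92,185),(382,95),(460,305),(160,395)],8,(310,165))
ct=cv([(95,50),(683,160),(650,345),(58,235)],4,(105,115))
# order in scene must match by projection
ts=cv([(79,43),(177,89),(130,143),(30,97)],4,(215,195))
cs=cv([(48,105),(205,36),(568,468)],4.5,(240,240))
def near(S,z,pose,L):
    P=np.array([px('scene',np.array([*T(pose,*l),z])) for l in L])
    return [(int(np.argmin(np.hypot(*(P-q).T))),q) for q in S]
mt=near(ts,.012,t,TL);mc=near(cs,.015,p,CL);print([i for i,_ in mt],[i for i,_ in mc])
def fit(z,p0,L,top,sc):
    def f(q):
        r=[]
        if top: r+=[ (px('top',np.array([*T(q,*l),z]))-u)*.8 for l,u in zip(L,top)]
        r+=[ px('scene',np.array([*T(q,*L[i]),z]))-u for i,u in sc]
        return np.ravel(r)
    r=least_squares(f,p0,x_scale=[.01,.01,.05]);return r.x,np.abs(r.fun).max()
for z,p0,L,tp,sc in((.012,t,TL,tt,mt),(.015,p,CL,ct,mc)):
    print('both',fit(z,p0,L,tp,sc),'scene',fit(z,p0,L,None,sc))
E
```

```text
[2, 3, 0, 1] [1, 2, 3]
both (array([ 0.51346654, -0.25245385,  0.30462618]), np.float64(2.160920123365429)) scene (array([ 0.51798744, -0.24793549,  0.29462647]), np.float64(0.9282807354633462))
both (array([ 0.58247702,  0.07632905, -0.18508552]), np.float64(2.381594840821009)) scene (array([ 0.58618601,  0.07860792, -0.19140992]), np.float64(1.3697492448982302))
```

Request:
step_arm:
  commands:
    - {"xyz": [0.365,-0.782,-0.084],"twist": [0,0,-56.9]}
    - {"xyz": [0.365,-0.782,-0.084],"twist": [0,0,-56.9]}
    - {"xyz": [0.365,-0.782,-0.084],"twist": [0,0,-56.9]}
    - {"xyz": [0.365,-0.782,-0.084],"twist": [0,0,-56.9]}
    - {"xyz": [0.365,-0.782,-0.084],"twist": [0,0,-56.9]}
    - {"xyz": [0.365,-0.782,-0.084],"twist": [0,0,-56.9]}
    - {"xyz": [0.365,-0.782,-0.084],"twist": [0,0,-56.9]}
    - {"xyz": [0.365,-0.782,-0.084],"twist": [0,0,-56.9]}
    - {"xyz": [0.365,-0.782,-0.084],"twist": [0,0,-56.9]}
    - {"xyz": [0.365,-0.782,-0.084],"twist": [0,0,-56.9]}
    - {"xyz": [0.365,-0.782,-0.084],"twist": [0,0,-56.9]}
    - {"xyz": [0.365,-0.782,-0.084],"twist": [0,0,-56.9]}
  fingers: 0

```text
time: 1.1
tool_pos: [0.3582, 0.0769, 0.1647]
ee_rot: [-1.571, -0.001, 0.306]
wrist_force: [0.8, 1.1, 0.1]
width: 0.0942
```

Request:
step_arm:
  commands:
    - {"xyz": [0.155,-0.33,-0.055],"twist": [0,0,0]}
    - {"xyz": [0.155,-0.33,-0.055],"twist": [0,0,0]}
    - {"xyz": [0.155,-0.33,-0.055],"twist": [0,0,0]}
    - {"xyz": [0.155,-0.33,-0.055],"twist": [0,0,0]}
    - {"xyz": [0.155,-0.33,-0.055],"twist": [0,0,0]}
    - {"xyz": [0.155,-0.33,-0.055],"twist": [0,0,0]}
    - {"xyz": [0.155,-0.33,-0.055],"twist": [0,0,0]}
    - {"xyz": [0.155,-0.33,-0.055],"twist": [0,0,0]}
    - {"xyz": [0.155,-0.33,-0.055],"twist": [0,0,0]}
    - {"xyz": [0.155,-0.33,-0.055],"twist": [0,0,0]}
    - {"xyz": [0.155,-0.33,-0.055],"twist": [0,0,0]}

```text
time: 2.02
tool_pos: [0.5126, -0.2521, 0.108]
ee_rot: [-1.568, 0.002, 0.303]
wrist_force: [0.3, -0.5, -0.6]
width: 0.0941
```

```bash
python3 - <<'E'
from h import *
o=robot.get_obs();print(o['tool_pos'],o['ee_rot'],o['wrist_force'])
P=[]
for n in("top","scene"):
    p,d=robot.snapshot(n);im=p[:,:,::-1].copy()
    q=px(n,o['tool_pos']+[0,0,-.008]);x,y=q.round().astype(int)
    big=cv2.resize(im[y-45:y+45,x-45:x+45],None,fx=4.4,fy=4.4,interpolation=cv2.INTER_CUBIC)
    a,b=(q-[x-45,y-45]+.5)*4.4; cv2.circle(big,(int(a),int(b)),3,(0,255,0),-1)
    P.append(big)
cv2.imwrite('pics/abv.png',np.hstack(P))
E
```

```text
[ 0.51255476 -0.25210686  0.10802916] [-1.56765244  0.00229372  0.3034353 ] [ 0.30050556 -0.49879286 -0.6383067 ]
```

View pics/abv.png

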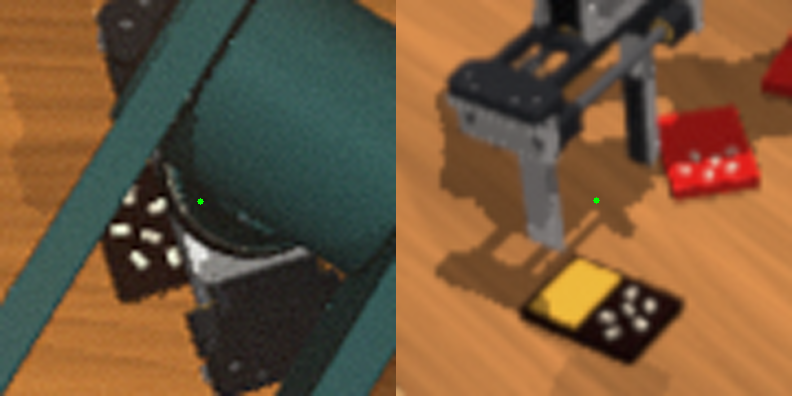

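The fingertips straddle the tile in the scene view: tips at about (545,245) and (645,162) in the crop, with the predicted midpoint (596,200) matching to 1 px. Descending.

Request:
step_arm:
  commands:
    - {"xyz": [0.0,0,-0.04],"twist": [0,0,0]}
    - {"xyz": [0.0,0,-0.07],"twist": [0,0,0]}
    - {"xyz": [0,0,-0.085],"twist": [0,0,0]}
    - {"xyz": [0,0,-0.095],"twist": [0,0,0]}
    - {"xyz": [0,0,-0.095],"twist": [0,0,0]}
    - {"xyz": [0,0,-0.095],"twist": [0,0,0]}

```text
time: 2.62
tool_pos: [0.5135, -0.2504, 0.016]
ee_rot: [-1.572, -0.001, 0.307]
wrist_force: [1.1, 0.6, 0.1]
width: 0.0941
```

Request:
step_arm:
  commands:
    - {"xyz": [0,0,0],"twist": [0,0,0]}
    - {"xyz": [0,0,0],"twist": [0,0,0]}
    - {"xyz": [0,0,0],"twist": [0,0,0]}
    - {"xyz": [0,0,0],"twist": [0,0,0]}
    - {"xyz": [0,0,0],"twist": [0,0,0]}
    - {"xyz": [0,0,0],"twist": [0,0,0]}
    - {"xyz": [0,0,0],"twist": [0,0,0]}
    - {"xyz": [0,0,0],"twist": [0,0,0]}
  fingers: 255

```text
time: 3.28
tool_pos: [0.5134, -0.2515, 0.0158]
ee_rot: [-1.572, -0.001, 0.306]
wrist_force: [-0.2, 0.6, 4.0]
width: 0.0641
```

The grip is shallow, with the tips at about 8 mm. I'll reopen and go 5 mm lower.

Request:
step_arm:
  commands:
    - {"xyz": [0,0,0],"twist": [0,0,0]}
    - {"xyz": [0,0,0],"twist": [0,0,0]}
    - {"xyz": [0,0,-0.003],"twist": [0,0,0]}
    - {"xyz": [0,0,-0.005],"twist": [0,0,0]}
    - {"xyz": [0,0,-0.005],"twist": [0,0,0]}
    - {"xyz": [0,0,-0.005],"twist": [0,0,0]}
  fingers: 40

```text
time: 3.78
tool_pos: [0.5127, -0.2508, 0.0093]
ee_rot: [-1.57, 0.001, 0.306]
wrist_force: [0.7, 0.5, -0.3]
width: 0.0795
```

Request:
step_arm:
  commands:
    - {"xyz": [0,0,0],"twist": [0,0,0]}
    - {"xyz": [0,0,0],"twist": [0,0,0]}
    - {"xyz": [0,0,0],"twist": [0,0,0]}
    - {"xyz": [0,0,0],"twist": [0,0,0]}
    - {"xyz": [0,0,0],"twist": [0,0,0]}
    - {"xyz": [0,0,0],"twist": [0,0,0]}
  fingers: 255

```text
time: 4.28
tool_pos: [0.5132, -0.2511, 0.0101]
ee_rot: [-1.571, -0.0, 0.306]
wrist_force: [0.1, 0.2, 0.0]
width: 0.0647
```

Request:
step_arm:
  commands:
    - {"xyz": [0,0,0.02],"twist": [0,0,0]}
    - {"xyz": [0,0,0.05],"twist": [0,0,0]}
    - {"xyz": [0,0,0.085],"twist": [0,0,0]}
    - {"xyz": [0.01,0.035,0.1],"twist": [0,0,-5]}
    - {"xyz": [0.02,0.07,0.1],"twist": [0,0,-10]}
    - {"xyz": [0.03,0.105,0.1],"twist": [0,0,-15]}
    - {"xyz": [0.04,0.14,0.1],"twist": [0,0,-20]}
    - {"xyz": [0.045,0.18,0.1],"twist": [0,0,-24]}
    - {"xyz": [0.052,0.215,0.1],"twist": [0,0,-28]}
    - {"xyz": [0.057,0.25,0.1],"twist": [0,0,-28]}
    - {"xyz": [0.061,0.27,0.1],"twist": [0,0,-28]}
    - {"xyz": [0.061,0.2825,0.1],"twist": [0,0,-28]}

```text
time: 5.28
tool_pos: [0.5742, 0.0342, 0.1098]
ee_rot: [-1.57, 0.0, -0.18]
wrist_force: [-0.6, -0.6, -1.4]
width: 0.0644
```

Request:
step_arm:
  commands:
    - {"xyz": [0,0,0],"twist": [0,0,0]}
    - {"xyz": [0,0,-0.03],"twist": [0,0,0]}
    - {"xyz": [0,0,-0.04],"twist": [0,0,0]}
    - {"xyz": [0,0,-0.04],"twist": [0,0,0]}

```text
time: 5.62
tool_pos: [0.571, 0.0301, 0.066]
ee_rot: [-1.573, 0.008, -0.184]
wrist_force: [-0.4, -0.8, -1.5]
width: 0.0644
```

```bash
python3 - <<'E'
from h import *
p,d=robot.snapshot('scene');im=p[:,:,::-1].copy()
o=robot.get_obs();print(o['tool_pos'],o['ee_rot'],o['wrist_force'],o['width'])
cv2.imwrite('pics/hov.png',cv2.resize(im[200:340,220:400],None,fx=4.2,fy=4.2,interpolation=cv2.INTER_CUBIC))
E
```

```text
[0.57220482 0.03013094 0.06784933] [-1.57200264  0.00524702 -0.18444991] [-0.15697797  0.38092253 -1.01955477] 0.06445744873394926
```

View pics/hov.png

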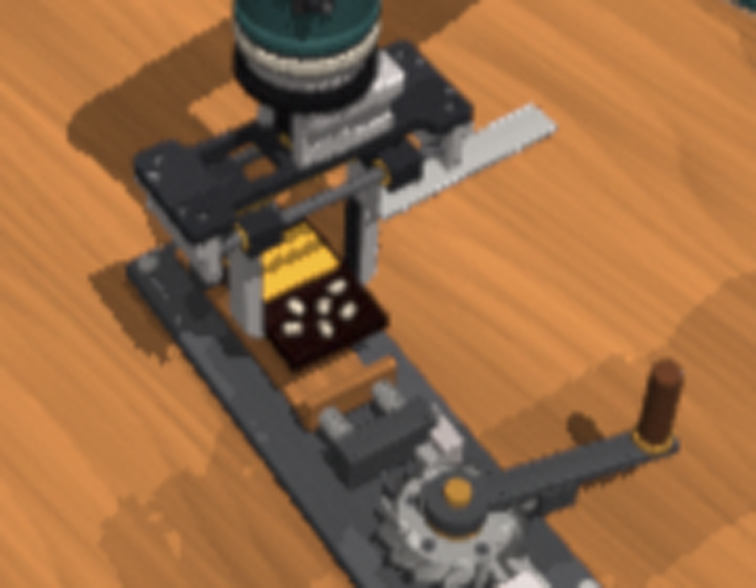

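```bash
python3 - <<'E'
from h import *
for C in([.58619,.07861,-.1862],):
  for x,y in((388,319),(290,368)):
    u,v=(x+.5)/4.2-.5+220,(y+.5)/4.2-.5+200
    W=w('scene',u,v,.069)[:2]-C[:2];c,s=np.cos(C[2]),np.sin(C[2]);print(c*W[0]+s*W[1],-s*W[0]+c*W[1])
E
```

```text
-0.034077684437019674 -0.005177742978251845
0.03216032712110549 -0.004342941707622605
```

Request:
step_arm:
  commands:
    - {"xyz": [0.001,0.002,-0.015],"twist": [0,0,0]}
    - {"xyz": [0.001,0.002,-0.026],"twist": [0,0,0]}
    - {"xyz": [0.001,0.002,-0.031],"twist": [0,0,0]}
    - {"xyz": [0.001,0.002,-0.032],"twist": [0,0,0]}
    - {"xyz": [0.001,0.002,-0.032],"twist": [0,0,0]}

```text
time: 6.08
tool_pos: [0.5749, 0.033, 0.0379]
ee_rot: [-1.571, 0.001, -0.183]
wrist_force: [-0.4, 0.3, -1.5]
width: 0.0647
```

Request:
step_arm:
  commands:
    - {"xyz": [0,0,-0.002],"twist": [0,0,0]}
    - {"xyz": [0,0,-0.003],"twist": [0,0,0]}
    - {"xyz": [0,0,-0.004],"twist": [0,0,0]}
    - {"xyz": [0,0,-0.004],"twist": [0,0,0]}

```text
time: 6.42
tool_pos: [0.5752, 0.0334, 0.0342]
ee_rot: [-1.571, -0.0, -0.183]
wrist_force: [0.2, 0.1, -0.6]
width: 0.065
```

Request:
step_arm:
  commands:
    - {"xyz": [0,0,-0.001],"twist": [0,0,0]}
    - {"xyz": [0,0,-0.002],"twist": [0,0,0]}
    - {"xyz": [0,0,-0.002],"twist": [0,0,0]}

```text
time: 6.67
tool_pos: [0.5754, 0.0334, 0.0331]
ee_rot: [-1.571, -0.001, -0.183]
wrist_force: [-1.5, -0.7, 5.2]
width: 0.0643
```

Contact with the bed is 5 N upward. Releasing and lifting.

Request:
step_arm:
  commands:
    - {"xyz": [0,0,0],"twist": [0,0,0]}
    - {"xyz": [0,0,0],"twist": [0,0,0]}
    - {"xyz": [0,0,0.0],"twist": [0,0,0]}
    - {"xyz": [0,0,0.02],"twist": [0,0,0]}
    - {"xyz": [0,0,0.06],"twist": [0,0,0]}
    - {"xyz": [0,0,0.1],"twist": [0,0,0]}
    - {"xyz": [0,0,0.14],"twist": [0,0,0]}
  fingers: 0

```text
time: 7.25
tool_pos: [0.5745, 0.0334, 0.1727]
ee_rot: [-1.571, 0.002, -0.183]
wrist_force: [1.0, -0.1, -0.6]
width: 0.0941
```

```bash
python3 - <<'E'
from h import *
p,d=robot.snapshot('scene');im=p[:,:,::-1].copy()
o=robot.get_obs();print(o['time'],o['tool_pos'],o['ee_rot'],o['wrist_force'],o['width'])
cv2.imwrite('pics/plc.png',cv2.resize(im[220:360,230:400],None,fx=4.2,fy=4.2,interpolation=cv2.INTER_CUBIC))
E
```

```text
7.3 [0.57921484 0.03328482 0.18370327] [-1.5683911  -0.01595988 -0.18272517] [ 1.63848641 -0.42287658  4.61638614] 0.09387678514901618
```

View pics/plc.png

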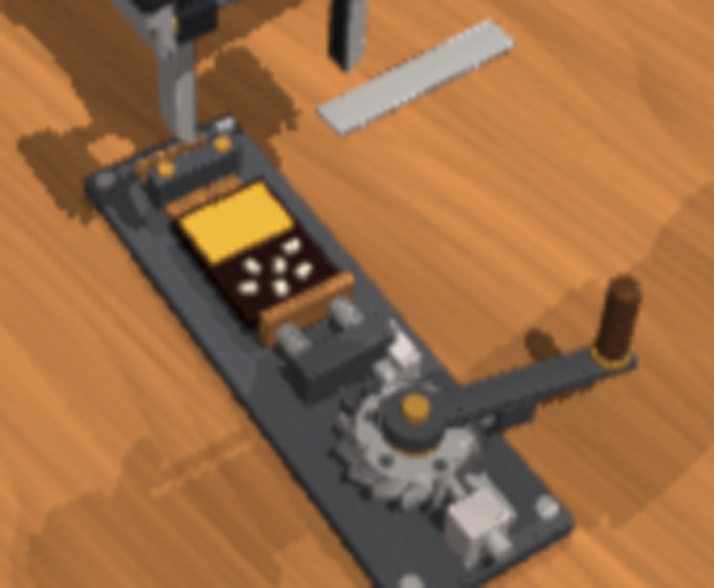

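The tile lies flat on the bed, clear of the jaw and fence. Now to the lever knob, seen at about (622,285) in the crop.

Request:
step_arm:
  commands:
    - {"xyz": [-0.01,0.02,0],"twist": [0,0,7]}
    - {"xyz": [-0.02,0.04,0],"twist": [0,0,14]}
    - {"xyz": [-0.03,0.06,0],"twist": [0,0,21]}
    - {"xyz": [-0.04,0.08,0],"twist": [0,0,28]}
    - {"xyz": [-0.05,0.1,0],"twist": [0,0,35]}
    - {"xyz": [-0.055,0.12,0],"twist": [0,0,42]}
    - {"xyz": [-0.06,0.14,0],"twist": [0,0,49]}
    - {"xyz": [-0.065,0.16,0],"twist": [0,0,56]}
    - {"xyz": [-0.07,0.17,0],"twist": [0,0,63]}
    - {"xyz": [-0.075,0.18,0],"twist": [0,0,70]}
    - {"xyz": [-0.078,0.19,0],"twist": [0,0,77]}
    - {"xyz": [-0.078,0.196,0],"twist": [0,0,84]}

```text
time: 8.3
tool_pos: [0.4965, 0.2305, 0.1716]
ee_rot: [-1.57, -0.0, 1.291]
wrist_force: [0.4, -0.1, -0.2]
width: 0.0938
```

Request:
step_arm:
  commands:
    - {"xyz": [0,0,0],"twist": [0,0,1.5]}
    - {"xyz": [0,0,0],"twist": [0,0,1.5]}
    - {"xyz": [0,0,0],"twist": [0,0,1.5]}

```text
time: 8.55
tool_pos: [0.4971, 0.2294, 0.1716]
ee_rot: [-1.571, 0.0, 1.309]
wrist_force: [0.8, -0.0, -0.8]
width: 0.0942
```

```bash
python3 - <<'E'
from h import *
p,d=robot.snapshot('scene');im=p[:,:,::-1].copy()
o=robot.get_obs();print(o['time'],o['tool_pos'],o['ee_rot'],o['wrist_force'],o['width'])
for X in ([0,0,-.008],[0,0,-.055]):
  q=px('scene',o['tool_pos']+X)+[0,1];print(q)
cv2.imwrite('pics/kn.png',cv2.resize(im[200:340,290:470],None,fx=4.2,fy=4.2,interpolation=cv2.INTER_CUBIC))
E
```

```text
8.6 [0.49714207 0.22926379 0.17174135] [-1.57060370e+00  1.16072954e-04  1.30844282e+00] [ 0.2358686   0.19346748 -0.15896782] 0.09414369012698773
[382.54342366 275.20171097]
[379.21644104 289.12396558]
```

View pics/kn.png

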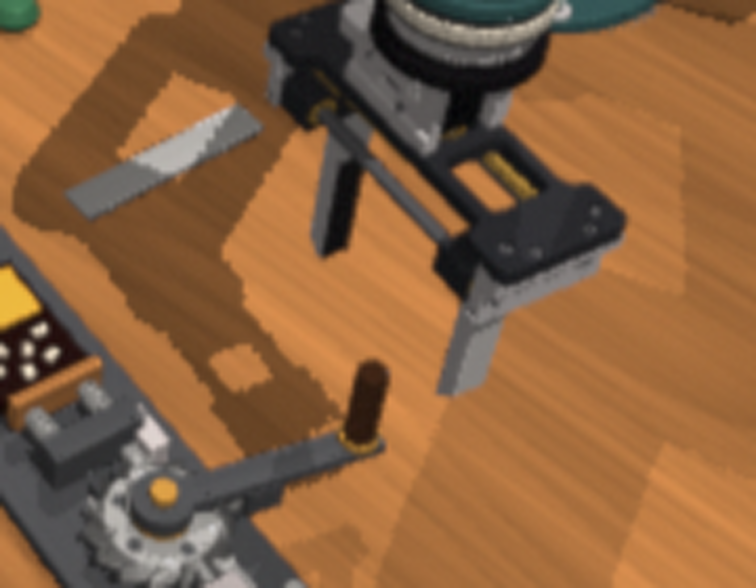

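Request:
step_arm:
  commands:
    - {"xyz": [0,0,-0.03],"twist": [0,0,0]}
    - {"xyz": [0,0,-0.06],"twist": [0,0,0]}
    - {"xyz": [0,0,-0.08],"twist": [0,0,0]}
    - {"xyz": [0,0,-0.085],"twist": [0,0,0]}
    - {"xyz": [0,0,-0.085],"twist": [0,0,0]}

```text
time: 9.02
tool_pos: [0.4959, 0.2287, 0.085]
ee_rot: [-1.567, 0.002, 1.309]
wrist_force: [-0.2, 0.3, 0.3]
width: 0.0941
```

Request:
step_arm:
  commands:
    - {"xyz": [0,0,0],"twist": [0,0,0]}
    - {"xyz": [0,0,0],"twist": [0,0,0]}
    - {"xyz": [0,0,0],"twist": [0,0,0]}
    - {"xyz": [0,0,0],"twist": [0,0,0]}
    - {"xyz": [0,0,0],"twist": [0,0,0]}
    - {"xyz": [0,0,0],"twist": [0,0,0]}
    - {"xyz": [0,0,0],"twist": [0,0,0]}
    - {"xyz": [0,0,0],"twist": [0,0,0]}
  fingers: 195

```text
time: 9.68
tool_pos: [0.4972, 0.2294, 0.0872]
ee_rot: [-1.571, -0.0, 1.31]
wrist_force: [0.6, -0.6, -0.3]
width: 0.044
```

Request:
step_arm:
  commands:
    - {"xyz": [0,0,0],"twist": [0,0,0]}
    - {"xyz": [0,0,0],"twist": [0,0,0]}
    - {"xyz": [0,0,0],"twist": [0,0,0]}
    - {"xyz": [0,0,0],"twist": [0,0,0]}

```text
time: 10.02
tool_pos: [0.4971, 0.2294, 0.087]
ee_rot: [-1.571, -0.0, 1.31]
wrist_force: [0.3, -0.6, 0.2]
width: 0.0224
```

Request:
step_arm:
  commands:
    - {"xyz": [0.001,0.003,0],"twist": [0,0,0]}
    - {"xyz": [0.003,0.006,0],"twist": [0,0,0]}
    - {"xyz": [0.004,0.009,0],"twist": [0,0,0]}
    - {"xyz": [0.006,0.012,0],"twist": [0,0,0]}
    - {"xyz": [0.007,0.015,0],"twist": [0,0,0]}
    - {"xyz": [0.008,0.017,0],"twist": [0,0,0]}
    - {"xyz": [0.008,0.017,0],"twist": [0,0,0]}

```text
time: 10.6
tool_pos: [0.5055, 0.2469, 0.087]
ee_rot: [-1.571, -0.0, 1.31]
wrist_force: [-0.1, -0.3, -1.3]
width: 0.0225
```

Request:
step_arm:
  commands:
    - {"xyz": [0.0005,0.001,0],"twist": [0,0,0]}
    - {"xyz": [0.001,0.002,0],"twist": [0,0,0]}
    - {"xyz": [0.001,0.002,0],"twist": [0,0,0]}

```text
time: 10.85
tool_pos: [0.5057, 0.2474, 0.0869]
ee_rot: [-1.57, 0.002, 1.309]
wrist_force: [-1.7, -4.4, 1.4]
width: 0.0223
```

Request:
step_arm:
  commands:
    - {"xyz": [0.0005,0.001,0],"twist": [0,0,0]}
    - {"xyz": [0.0005,0.0015,0],"twist": [0,0,0]}
    - {"xyz": [0.0005,0.0015,0],"twist": [0,0,0]}

```text
time: 11.1
tool_pos: [0.5057, 0.2475, 0.0869]
ee_rot: [-1.57, 0.005, 1.309]
wrist_force: [-2.9, -8.2, 2.4]
width: 0.0217
```

```bash
python3 - <<'E'
from h import *
p,d=robot.snapshot('scene');im=p[:,:,::-1].copy()
o=robot.get_obs();print(o['time'],o['tool_pos'],o['wrist_force'],o['width'])
cv2.imwrite('pics/kr.png',cv2.resize(im[220:340,290:430],None,fx=5,fy=5,interpolation=cv2.INTER_CUBIC))
E
```

```text
11.15 [0.50568033 0.24743744 0.08689431] [-3.43751043 -7.73194759  1.90682325] 0.022252375194477047
```

View pics/kr.png

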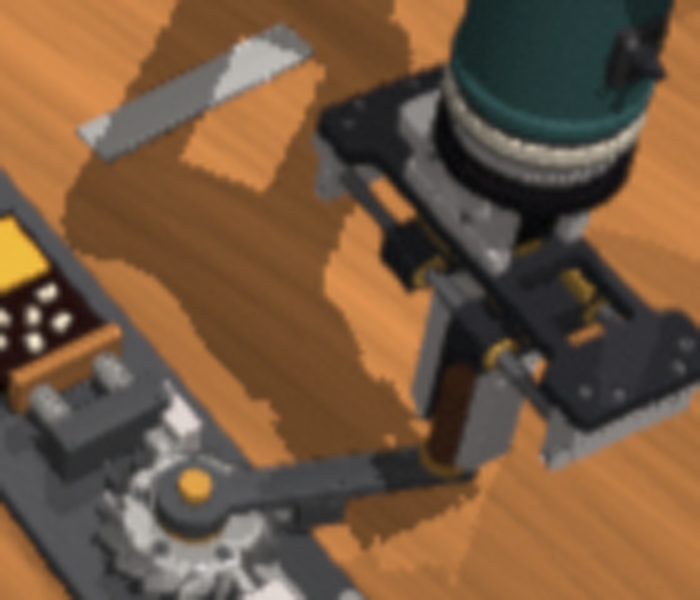

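The lever is at its rest stop, with an 8 N reaction. First stroke.

Request:
step_arm:
  commands:
    - {"xyz": [-0.003,-0.007,0],"twist": [0,0,0]}
    - {"xyz": [-0.0077,-0.0165,0],"twist": [0,0,0]}
    - {"xyz": [-0.01,-0.022,0],"twist": [0,0,0]}
    - {"xyz": [-0.0124,-0.027,0],"twist": [0,0,0]}
    - {"xyz": [-0.0143,-0.0325,0],"twist": [0,0,0]}
    - {"xyz": [-0.016,-0.038,0],"twist": [0,0,0]}
    - {"xyz": [-0.0173,-0.0435,0],"twist": [0,0,0]}
    - {"xyz": [-0.0185,-0.049,0],"twist": [0,0,0]}
    - {"xyz": [-0.0193,-0.0548,0],"twist": [0,0,0]}
    - {"xyz": [-0.02,-0.0605,0],"twist": [0,0,0]}
    - {"xyz": [-0.02,-0.066,0],"twist": [0,0,0]}
    - {"xyz": [-0.02,-0.071,0],"twist": [0,0,0]}

```text
time: 12.15
tool_pos: [0.4867, 0.1781, 0.0871]
ee_rot: [-1.571, 0.0, 1.309]
wrist_force: [-0.3, 1.5, 0.5]
width: 0.0218
```

Request:
step_arm:
  commands:
    - {"xyz": [0,0,0],"twist": [0,0,0]}
    - {"xyz": [0,0,0],"twist": [0,0,0]}

```text
time: 12.32
tool_pos: [0.487, 0.178, 0.0871]
ee_rot: [-1.572, 0.001, 1.309]
wrist_force: [0.5, 0.1, 0.5]
width: 0.0222
```

```bash
python3 - <<'E'
from h import *
p,d=robot.snapshot('scene');im=p[:,:,::-1].copy()
o=robot.get_obs();print(o['time'],o['tool_pos'],o['wrist_force'],o['width'])
cv2.imwrite('pics/s1.png',cv2.resize(im[220:340,270:410],None,fx=5,fy=5,interpolation=cv2.INTER_CUBIC))
E
```

```text
12.3667 [0.48694811 0.17830666 0.08706554] [1.07173605 0.04012986 0.5682132 ] 0.02225139951337544
```

View pics/s1.png

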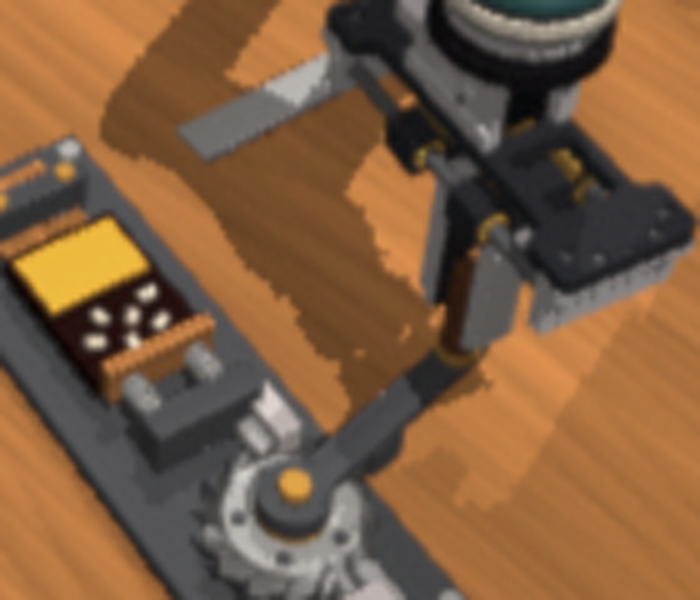

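The jaw advanced one notch with about 0 N at standstill. Returning.

Request:
step_arm:
  commands:
    - {"xyz": [0.0005,0.007,0],"twist": [0,0,0]}
    - {"xyz": [0.0014,0.0146,0],"twist": [0,0,0]}
    - {"xyz": [0.002,0.02,0],"twist": [0,0,0]}
    - {"xyz": [0.0027,0.026,0],"twist": [0,0,0]}
    - {"xyz": [0.004,0.032,0],"twist": [0,0,0]}
    - {"xyz": [0.0052,0.0373,0],"twist": [0,0,0]}
    - {"xyz": [0.007,0.043,0],"twist": [0,0,0]}
    - {"xyz": [0.0088,0.0482,0],"twist": [0,0,0]}
    - {"xyz": [0.0135,0.0587,0],"twist": [0,0,0]}
    - {"xyz": [0.0185,0.067,0],"twist": [0,0,0]}
    - {"xyz": [0.0195,0.0695,0],"twist": [0,0,0]}
    - {"xyz": [0.0195,0.0695,0],"twist": [0,0,0]}

```text
time: 13.37
tool_pos: [0.506, 0.2473, 0.087]
ee_rot: [-1.57, 0.005, 1.31]
wrist_force: [-4.9, -4.8, 1.3]
width: 0.0222
```

Request:
step_arm:
  commands:
    - {"xyz": [-0.003,-0.007,0],"twist": [0,0,0]}
    - {"xyz": [-0.0072,-0.015,0],"twist": [0,0,0]}
    - {"xyz": [-0.0095,-0.0205,0],"twist": [0,0,0]}
    - {"xyz": [-0.0119,-0.0255,0],"twist": [0,0,0]}
    - {"xyz": [-0.0138,-0.031,0],"twist": [0,0,0]}
    - {"xyz": [-0.0155,-0.0365,0],"twist": [0,0,0]}
    - {"xyz": [-0.0168,-0.042,0],"twist": [0,0,0]}
    - {"xyz": [-0.018,-0.0475,0],"twist": [0,0,0]}
    - {"xyz": [-0.0188,-0.0533,0],"twist": [0,0,0]}
    - {"xyz": [-0.0195,-0.059,0],"twist": [0,0,0]}
    - {"xyz": [-0.0195,-0.0645,0],"twist": [0,0,0]}
    - {"xyz": [-0.0195,-0.0695,0],"twist": [0,0,0]}

```text
time: 14.37
tool_pos: [0.4867, 0.178, 0.087]
ee_rot: [-1.571, 0.0, 1.309]
wrist_force: [-0.3, 0.8, 0.7]
width: 0.0219
```

Request:
step_arm:
  commands:
    - {"xyz": [0,0,0],"twist": [0,0,0]}
    - {"xyz": [0,0,0],"twist": [0,0,0]}
    - {"xyz": [0,0,0],"twist": [0,0,0]}

```text
time: 14.62
tool_pos: [0.4869, 0.1785, 0.087]
ee_rot: [-1.571, 0.0, 1.309]
wrist_force: [1.1, -0.2, 0.2]
width: 0.022
```

Request:
step_arm:
  commands:
    - {"xyz": [0.0005,0.007,0],"twist": [0,0,0]}
    - {"xyz": [0.0014,0.0146,0],"twist": [0,0,0]}
    - {"xyz": [0.002,0.02,0],"twist": [0,0,0]}
    - {"xyz": [0.0027,0.026,0],"twist": [0,0,0]}
    - {"xyz": [0.004,0.032,0],"twist": [0,0,0]}
    - {"xyz": [0.0052,0.0373,0],"twist": [0,0,0]}
    - {"xyz": [0.007,0.043,0],"twist": [0,0,0]}
    - {"xyz": [0.0088,0.0482,0],"twist": [0,0,0]}
    - {"xyz": [0.0135,0.0587,0],"twist": [0,0,0]}
    - {"xyz": [0.0185,0.067,0],"twist": [0,0,0]}
    - {"xyz": [0.0195,0.0695,0],"twist": [0,0,0]}
    - {"xyz": [0.0195,0.0695,0],"twist": [0,0,0]}

```text
time: 15.62
tool_pos: [0.506, 0.2473, 0.087]
ee_rot: [-1.57, 0.005, 1.31]
wrist_force: [-3.3, -5.9, 2.0]
width: 0.0223
```

Request:
step_arm:
  commands:
    - {"xyz": [-0.003,-0.007,0],"twist": [0,0,0]}
    - {"xyz": [-0.0072,-0.015,0],"twist": [0,0,0]}
    - {"xyz": [-0.0095,-0.0205,0],"twist": [0,0,0]}
    - {"xyz": [-0.0119,-0.0255,0],"twist": [0,0,0]}
    - {"xyz": [-0.0138,-0.031,0],"twist": [0,0,0]}
    - {"xyz": [-0.0155,-0.0365,0],"twist": [0,0,0]}
    - {"xyz": [-0.0168,-0.042,0],"twist": [0,0,0]}
    - {"xyz": [-0.018,-0.0475,0],"twist": [0,0,0]}
    - {"xyz": [-0.0188,-0.0533,0],"twist": [0,0,0]}
    - {"xyz": [-0.0195,-0.059,0],"twist": [0,0,0]}
    - {"xyz": [-0.0195,-0.0645,0],"twist": [0,0,0]}
    - {"xyz": [-0.0195,-0.0695,0],"twist": [0,0,0]}

```text
time: 16.62
tool_pos: [0.4867, 0.178, 0.087]
ee_rot: [-1.571, 0.0, 1.309]
wrist_force: [-0.9, 2.8, -0.1]
width: 0.0223
```

Request:
step_arm:
  commands:
    - {"xyz": [0,0,0],"twist": [0,0,0]}
    - {"xyz": [0,0,0],"twist": [0,0,0]}
    - {"xyz": [0,0,0],"twist": [0,0,0]}

```text
time: 16.87
tool_pos: [0.4869, 0.1785, 0.087]
ee_rot: [-1.571, 0.0, 1.309]
wrist_force: [-0.8, -0.5, -0.1]
width: 0.0227
```

```bash
python3 - <<'E'
from h import *
p,d=robot.snapshot('scene');im=p[:,:,::-1].copy()
o=robot.get_obs();print(o['time'],o['tool_pos'],o['wrist_force'],o['width'])
cv2.imwrite('pics/s3.png',cv2.resize(im[230:340,240:380],None,fx=5,fy=5,interpolation=cv2.INTER_CUBIC))
E
```

```text
16.9167 [0.48681596 0.17863883 0.08701589] [0.67858003 0.18750503 0.07076397] 0.02219707796025582
```

View pics/s3.png

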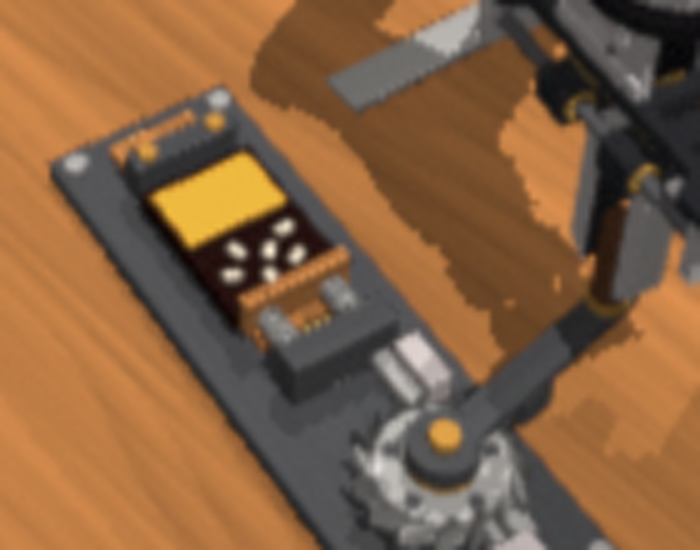

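After 3 notches the tile is pushed close to the fence and standstill force is still about 0. Fourth stroke.

Request:
step_arm:
  commands:
    - {"xyz": [0.0005,0.007,0],"twist": [0,0,0]}
    - {"xyz": [0.0014,0.0146,0],"twist": [0,0,0]}
    - {"xyz": [0.002,0.02,0],"twist": [0,0,0]}
    - {"xyz": [0.0027,0.026,0],"twist": [0,0,0]}
    - {"xyz": [0.004,0.032,0],"twist": [0,0,0]}
    - {"xyz": [0.0052,0.0373,0],"twist": [0,0,0]}
    - {"xyz": [0.007,0.043,0],"twist": [0,0,0]}
    - {"xyz": [0.0088,0.0482,0],"twist": [0,0,0]}
    - {"xyz": [0.0135,0.0587,0],"twist": [0,0,0]}
    - {"xyz": [0.0185,0.067,0],"twist": [0,0,0]}
    - {"xyz": [0.0195,0.0695,0],"twist": [0,0,0]}
    - {"xyz": [0.0195,0.0695,0],"twist": [0,0,0]}

```text
time: 17.92
tool_pos: [0.5059, 0.2473, 0.087]
ee_rot: [-1.57, 0.005, 1.31]
wrist_force: [-4.2, -5.7, 2.1]
width: 0.0222
```

Request:
step_arm:
  commands:
    - {"xyz": [-0.003,-0.007,0],"twist": [0,0,0]}
    - {"xyz": [-0.0072,-0.015,0],"twist": [0,0,0]}
    - {"xyz": [-0.0095,-0.0205,0],"twist": [0,0,0]}
    - {"xyz": [-0.0119,-0.0255,0],"twist": [0,0,0]}
    - {"xyz": [-0.0138,-0.031,0],"twist": [0,0,0]}
    - {"xyz": [-0.0155,-0.0365,0],"twist": [0,0,0]}
    - {"xyz": [-0.0168,-0.042,0],"twist": [0,0,0]}
    - {"xyz": [-0.018,-0.0475,0],"twist": [0,0,0]}
    - {"xyz": [-0.0188,-0.0533,0],"twist": [0,0,0]}
    - {"xyz": [-0.0195,-0.059,0],"twist": [0,0,0]}
    - {"xyz": [-0.0195,-0.0645,0],"twist": [0,0,0]}
    - {"xyz": [-0.0195,-0.0695,0],"twist": [0,0,0]}

```text
time: 18.92
tool_pos: [0.4867, 0.178, 0.087]
ee_rot: [-1.571, 0.0, 1.309]
wrist_force: [-0.4, 1.8, 1.6]
width: 0.022
```

Request:
step_arm:
  commands:
    - {"xyz": [0,0,0],"twist": [0,0,0]}
    - {"xyz": [0,0,0],"twist": [0,0,0]}
    - {"xyz": [0,0,0],"twist": [0,0,0]}

```text
time: 19.17
tool_pos: [0.4869, 0.1784, 0.087]
ee_rot: [-1.571, 0.001, 1.309]
wrist_force: [-0.2, -0.0, -0.3]
width: 0.0218
```

Request:
step_arm:
  commands:
    - {"xyz": [0,0,0],"twist": [0,0,0]}

```text
time: 19.25
tool_pos: [0.4868, 0.1787, 0.087]
ee_rot: [-1.571, 0.0, 1.309]
wrist_force: [0.1, -1.0, 0.0]
width: 0.0217
```

Still unloaded at 4 notches. Fifth stroke.

Request:
step_arm:
  commands:
    - {"xyz": [0.0005,0.007,0],"twist": [0,0,0]}
    - {"xyz": [0.0014,0.0146,0],"twist": [0,0,0]}
    - {"xyz": [0.002,0.02,0],"twist": [0,0,0]}
    - {"xyz": [0.0027,0.026,0],"twist": [0,0,0]}
    - {"xyz": [0.004,0.032,0],"twist": [0,0,0]}
    - {"xyz": [0.0052,0.0373,0],"twist": [0,0,0]}
    - {"xyz": [0.007,0.043,0],"twist": [0,0,0]}
    - {"xyz": [0.0088,0.0482,0],"twist": [0,0,0]}
    - {"xyz": [0.0135,0.0587,0],"twist": [0,0,0]}
    - {"xyz": [0.0185,0.067,0],"twist": [0,0,0]}
    - {"xyz": [0.0195,0.0695,0],"twist": [0,0,0]}
    - {"xyz": [0.0195,0.0695,0],"twist": [0,0,0]}

```text
time: 20.25
tool_pos: [0.506, 0.2473, 0.087]
ee_rot: [-1.57, 0.005, 1.31]
wrist_force: [-4.4, -6.0, 2.6]
width: 0.0227
```

Request:
step_arm:
  commands:
    - {"xyz": [-0.003,-0.007,0],"twist": [0,0,0]}
    - {"xyz": [-0.0072,-0.015,0],"twist": [0,0,0]}
    - {"xyz": [-0.0095,-0.0205,0],"twist": [0,0,0]}
    - {"xyz": [-0.0119,-0.0255,0],"twist": [0,0,0]}
    - {"xyz": [-0.0138,-0.031,0],"twist": [0,0,0]}
    - {"xyz": [-0.0155,-0.0365,0],"twist": [0,0,0]}
    - {"xyz": [-0.0168,-0.042,0],"twist": [0,0,0]}
    - {"xyz": [-0.018,-0.0475,0],"twist": [0,0,0]}
    - {"xyz": [-0.0188,-0.0533,0],"twist": [0,0,0]}
    - {"xyz": [-0.0195,-0.059,0],"twist": [0,0,0]}
    - {"xyz": [-0.0195,-0.0645,0],"twist": [0,0,0]}
    - {"xyz": [-0.0195,-0.0695,0],"twist": [0,0,0]}

```text
time: 21.25
tool_pos: [0.4865, 0.1786, 0.0871]
ee_rot: [-1.57, -0.001, 1.309]
wrist_force: [-2.0, 4.0, 0.6]
width: 0.0221
```

Request:
step_arm:
  commands:
    - {"xyz": [0,0,0],"twist": [0,0,0]}
    - {"xyz": [0,0,0],"twist": [0,0,0]}
    - {"xyz": [0,0,0],"twist": [0,0,0]}

```text
time: 21.5
tool_pos: [0.4869, 0.1786, 0.0871]
ee_rot: [-1.571, 0.0, 1.309]
wrist_force: [-1.9, 3.1, 0.9]
width: 0.0221
```

```bash
python3 - <<'E'
from h import *
for i in range(3):
    p,d=robot.snapshot('scene')
    o=robot.get_obs();print(o['time'],o['tool_pos'],o['wrist_force'],o['width'])
im=p[:,:,::-1].copy()
cv2.imwrite('pics/s5.png',cv2.resize(im[230:340,240:380],None,fx=5,fy=5,interpolation=cv2.INTER_CUBIC))
E
```

```text
21.55 [0.48683958 0.17870315 0.08710068] [-0.40379996  2.3594021   1.16711347] 0.02186952641088141
21.6 [0.48685947 0.17879285 0.08710921] [-0.60445715  3.07619196  1.45614221] 0.02229718063268487
21.65 [0.48686711 0.17887002 0.08711141] [-1.18978691  2.81640088  0.22900535] 0.0219901773729854
```

View pics/s5.png

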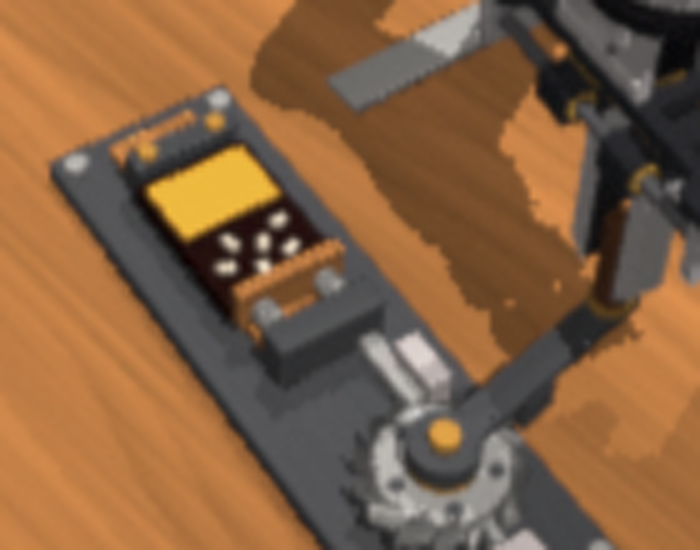

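Now about 2.9 N at standstill, so squeeze is about 30 N. The next notch needs about 1+57/8 ≈ 8 N, which is under 10, so I'll do it slowly.

Request:
step_arm:
  commands:
    - {"xyz": [0.0005,0.007,0],"twist": [0,0,0]}
    - {"xyz": [0.0014,0.0146,0],"twist": [0,0,0]}
    - {"xyz": [0.002,0.02,0],"twist": [0,0,0]}
    - {"xyz": [0.0027,0.026,0],"twist": [0,0,0]}
    - {"xyz": [0.004,0.032,0],"twist": [0,0,0]}
    - {"xyz": [0.0052,0.0373,0],"twist": [0,0,0]}
    - {"xyz": [0.007,0.043,0],"twist": [0,0,0]}
    - {"xyz": [0.0088,0.0482,0],"twist": [0,0,0]}
    - {"xyz": [0.0135,0.0587,0],"twist": [0,0,0]}
    - {"xyz": [0.0185,0.067,0],"twist": [0,0,0]}
    - {"xyz": [0.0195,0.0695,0],"twist": [0,0,0]}
    - {"xyz": [0.0195,0.0695,0],"twist": [0,0,0]}

```text
time: 22.65
tool_pos: [0.5058, 0.2474, 0.0868]
ee_rot: [-1.569, 0.005, 1.31]
wrist_force: [-4.6, -6.2, 2.0]
width: 0.0225
```

Request:
step_arm:
  commands:
    - {"xyz": [-0.003,-0.007,0],"twist": [0,0,0]}
    - {"xyz": [-0.0055,-0.011,0],"twist": [0,0,0]}
    - {"xyz": [-0.0072,-0.015,0],"twist": [0,0,0]}
    - {"xyz": [-0.0085,-0.018,0],"twist": [0,0,0]}
    - {"xyz": [-0.0095,-0.0205,0],"twist": [0,0,0]}
    - {"xyz": [-0.0107,-0.023,0],"twist": [0,0,0]}
    - {"xyz": [-0.0119,-0.0255,0],"twist": [0,0,0]}
    - {"xyz": [-0.0129,-0.028,0],"twist": [0,0,0]}
    - {"xyz": [-0.0138,-0.031,0],"twist": [0,0,0]}
    - {"xyz": [-0.0147,-0.0335,0],"twist": [0,0,0]}
    - {"xyz": [-0.0155,-0.0365,0],"twist": [0,0,0]}
    - {"xyz": [-0.0162,-0.039,0],"twist": [0,0,0]}

```text
time: 23.65
tool_pos: [0.4885, 0.2116, 0.0872]
ee_rot: [-1.567, -0.004, 1.311]
wrist_force: [-4.2, 8.0, 0.2]
width: 0.0223
```

Request:
step_arm:
  commands:
    - {"xyz": [-0.0006,-0.003,0],"twist": [0,0,0]}
    - {"xyz": [-0.0012,-0.006,0],"twist": [0,0,0]}
    - {"xyz": [-0.0018,-0.0085,0],"twist": [0,0,0]}
    - {"xyz": [-0.0022,-0.0115,0],"twist": [0,0,0]}
    - {"xyz": [-0.0026,-0.0143,0],"twist": [0,0,0]}
    - {"xyz": [-0.003,-0.0172,0],"twist": [0,0,0]}
    - {"xyz": [-0.0033,-0.02,0],"twist": [0,0,0]}
    - {"xyz": [-0.0033,-0.0228,0],"twist": [0,0,0]}
    - {"xyz": [-0.0033,-0.0255,0],"twist": [0,0,0]}
    - {"xyz": [-0.0033,-0.028,0],"twist": [0,0,0]}
    - {"xyz": [-0.0033,-0.0305,0],"twist": [0,0,0]}
    - {"xyz": [-0.0033,-0.031,0],"twist": [0,0,0]}

```text
time: 24.65
tool_pos: [0.4855, 0.1806, 0.0873]
ee_rot: [-1.568, -0.005, 1.31]
wrist_force: [-3.4, 7.6, 0.6]
width: 0.0224
```

Request:
step_arm:
  commands:
    - {"xyz": [0,0,0],"twist": [0,0,0]}
    - {"xyz": [0,0,0],"twist": [0,0,0]}
    - {"xyz": [0,0,0],"twist": [0,0,0]}

```text
time: 24.9
tool_pos: [0.4856, 0.1806, 0.0874]
ee_rot: [-1.568, -0.004, 1.31]
wrist_force: [-3.9, 7.9, 0.5]
width: 0.0218
```

```bash
python3 - <<'E'
from h import *
for i in range(5):
    p,d=robot.snapshot('scene')
    o=robot.get_obs();print(o['time'],o['tool_pos'],o['wrist_force'],o['width'])
im=p[:,:,::-1].copy()
cv2.imwrite('pics/s6.png',cv2.resize(im[230:340,240:380],None,fx=5,fy=5,interpolation=cv2.INTER_CUBIC))
E
```

```text
24.95 [0.48555459 0.18057782 0.08732858] [-2.69368601  6.81605001  1.36275716] 0.021936163694713233
25.0 [0.4855955  0.18059486 0.08737517] [-1.9439357   7.35754808  0.26454308] 0.021984235380073863
25.05 [0.48559841 0.18059474 0.08736084] [-3.21142473  6.91383683  0.76683648] 0.022455874870633573
25.1 [0.48559196 0.18057529 0.08734529] [-3.48737681  7.59993566  0.05976269] 0.02220271803301448
25.15 [0.48559018 0.18060655 0.08735141] [-2.31206166  6.97879677  0.20912736] 0.02212485955614152
```

View pics/s6.png

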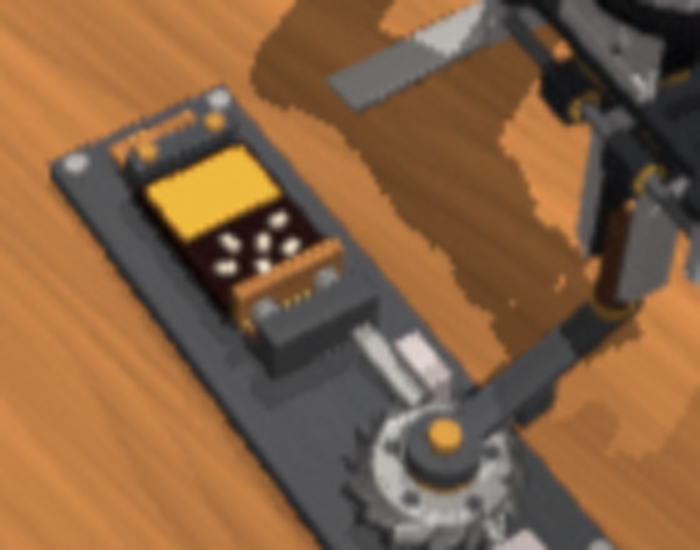

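Standstill is about 7.2 N, but the angle is borderline at about 0.57. I'll nudge 2 mm on so that this notch certainly catches.

Request:
step_arm:
  commands:
    - {"xyz": [0,-0.001,0],"twist": [0,0,0]}
    - {"xyz": [0,-0.002,0],"twist": [0,0,0]}
    - {"xyz": [0,-0.002,0],"twist": [0,0,0]}
    - {"xyz": [0,-0.002,0],"twist": [0,0,0]}

```text
time: 25.48
tool_pos: [0.4855, 0.1788, 0.0874]
ee_rot: [-1.568, -0.005, 1.31]
wrist_force: [-3.6, 7.2, 0.4]
width: 0.0223
```

Request:
step_arm:
  commands:
    - {"xyz": [0,0,0],"twist": [0,0,0]}
    - {"xyz": [0,0,0],"twist": [0,0,0]}

```text
time: 25.65
tool_pos: [0.4855, 0.1787, 0.0873]
ee_rot: [-1.568, -0.005, 1.31]
wrist_force: [-3.5, 7.9, 0.8]
width: 0.0223
```

```bash
python3 - <<'E'
from h import *
F=[]
for i in range(4):
    p,d=robot.snapshot('scene')
    o=robot.get_obs();F.append(o['wrist_force'])
print(o['time'],o['tool_pos'],np.mean(F,0))
E
```

```text
25.85 [0.485483   0.17874349 0.08735407] [-3.67973528  7.35694361  0.81187637]
```

The push is a steady 7.4 N at standstill, so squeeze is about 57–66 N. A further notch would need about 11.5–12.7 N, over 10, so I stop here and swing the lever back to rest.

Request:
step_arm:
  commands:
    - {"xyz": [0.0,0.003,0],"twist": [0,0,0]}
    - {"xyz": [0.0005,0.0075,0],"twist": [0,0,0]}
    - {"xyz": [0.0014,0.0156,0],"twist": [0,0,0]}
    - {"xyz": [0.002,0.022,0],"twist": [0,0,0]}
    - {"xyz": [0.0027,0.0285,0],"twist": [0,0,0]}
    - {"xyz": [0.0052,0.0398,0],"twist": [0,0,0]}
    - {"xyz": [0.0088,0.0507,0],"twist": [0,0,0]}
    - {"xyz": [0.0135,0.0612,0],"twist": [0,0,0]}
    - {"xyz": [0.0185,0.0695,0],"twist": [0,0,0]}
    - {"xyz": [0.0195,0.072,0],"twist": [0,0,0]}
    - {"xyz": [0.0195,0.072,0],"twist": [0,0,0]}

```text
time: 26.77
tool_pos: [0.5057, 0.2474, 0.0867]
ee_rot: [-1.569, 0.005, 1.31]
wrist_force: [-3.8, -5.4, 3.1]
width: 0.0223
```

```bash
python3 - <<'E'
from h import *
p,d=robot.snapshot('scene')
o=robot.get_obs();print(o['time'],o['tool_pos'],o['wrist_force'],o['width'])
im=p[:,:,::-1].copy()
cv2.imwrite('pics/s7.png',cv2.resize(im[230:340,240:380],None,fx=5,fy=5,interpolation=cv2.INTER_CUBIC))
E
```

```text
26.8167 [0.50573973 0.24737709 0.08669244] [-4.29087144 -4.90257544  2.81784103] 0.021938422405048192
```

View pics/s7.png

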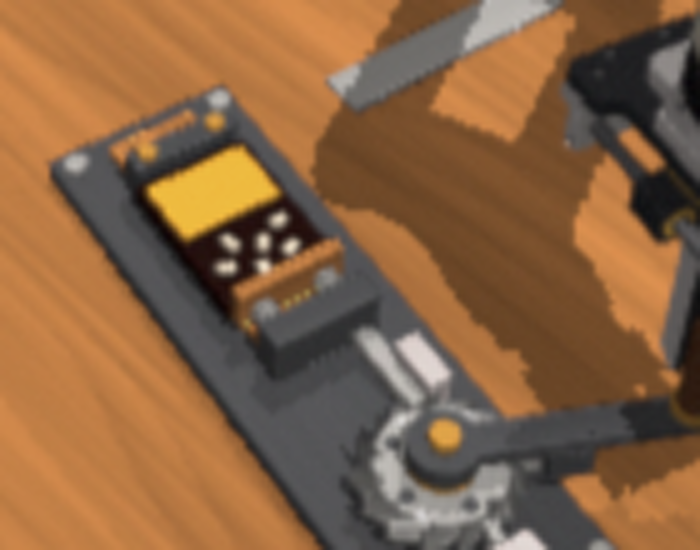

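The jaw and carrier hold at the sixth notch (same pixels before and after the return), and the lever is at its stop. Unload, open, lift away.

Request:
step_arm:
  commands:
    - {"xyz": [-0.0008,-0.0025,0],"twist": [0,0,0]}
    - {"xyz": [-0.0008,-0.003,0],"twist": [0,0,0]}
    - {"xyz": [-0.0008,-0.003,0],"twist": [0,0,0]}
    - {"xyz": [-0.0008,-0.003,0],"twist": [0,0,0]}
    - {"xyz": [-0.0008,-0.003,0],"twist": [0,0,0]}
    - {"xyz": [-0.0008,-0.003,0.01],"twist": [0,0,0]}
    - {"xyz": [-0.0008,-0.003,0.04],"twist": [0,0,0]}
    - {"xyz": [-0.0008,-0.003,0.08],"twist": [0,0,0]}
    - {"xyz": [-0.0008,-0.003,0.11],"twist": [0,0,0]}
    - {"xyz": [-0.03,0.03,0.13],"twist": [0,0,0]}
    - {"xyz": [-0.05,0.06,0.13],"twist": [0,0,0]}
    - {"xyz": [-0.08,0.08,0.13],"twist": [0,0,0]}
  fingers: 60

```text
time: 27.82
tool_pos: [0.4271, 0.3308, 0.2206]
ee_rot: [-1.575, -0.006, 1.308]
wrist_force: [0.1, 0.4, 0.2]
width: 0.072
```

Request:
step_arm:
  commands:
    - {"xyz": [-0.02,0.04,0.01],"twist": [0,0,0]}
    - {"xyz": [-0.05,0.06,0.02],"twist": [0,0,0]}
    - {"xyz": [-0.05,0.06,0.02],"twist": [0,0,0]}
    - {"xyz": [-0.05,0.06,0.02],"twist": [0,0,0]}

```text
time: 28.15
tool_pos: [0.3751, 0.39, 0.2391]
ee_rot: [-1.573, -0.003, 1.314]
wrist_force: [0.0, -0.9, -0.0]
width: 0.0719
```

```bash
python3 - <<'E'
from h import *
for n in('scene','top'):
    p,d=robot.snapshot(n);im=p[:,:,::-1].copy();cv2.imwrite(f'pics/f_{n}.png',im)
    if n=='scene': cv2.imwrite('pics/fc.png',cv2.resize(im[230:350,240:400],None,fx=4.7,fy=4.7,interpolation=cv2.INTER_CUBIC))
o=robot.get_obs();print(o['time'],o['tool_pos'],o['wrist_force'],o['width'],np.abs(o['qvel']).max())
E
```

```text
28.25 [0.37646644 0.38816339 0.23752461] [ 1.17859298  0.11434037 -0.59000953] 0.07215745805393839 0.02748903401600148
```

View pics/fc.png

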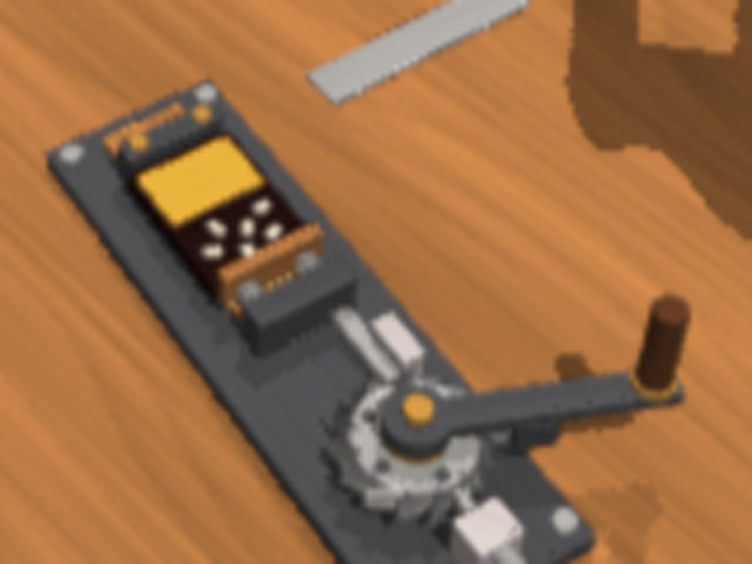

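View pics/f_top.png

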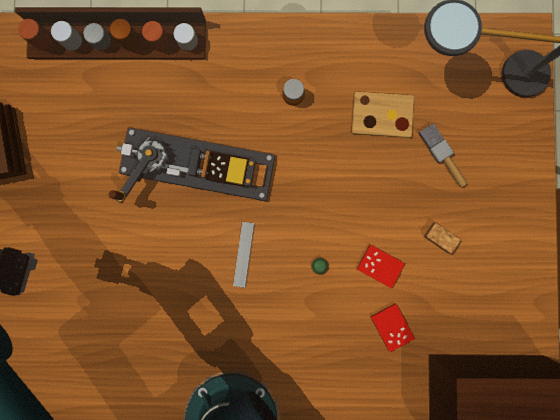

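The tile is clamped between jaw and fence. The knob is at scene px (382.6, 294.3) against a predicted rest position of (383.3, 293.4), and the bystanders have not moved. Handing in.

```bash
python3 -c "
from bench import robot
print(robot.close_job())"
```

```text
the job is handed in; nothing more can be done
None
```

The tile is clamped, and I handed the job in at about 28 s of the 72 s allowed. I laid the dark half-gold tile flat on the clamp bed, let go of it, and closed the jaw six notches with the lever. The lever is back at its rest stop and the arm is clear.

**Squeeze by feel:** the push at standstill was about 0 N after notches 1–4, about 2.9 N after notch 5, and about 7.4 N after notch 6. That puts the squeeze at roughly 57–66 N, so a seventh notch would need about 11.5–12.7 N at the grip. I stopped there without trying it.

**Last checks:** the pictures show the tile between jaw and fence and the jaw carrier holding at the sixth notch after the lever swung back. The knob is within about 1 px of its rest position, and nothing else on the bench has moved.

**What disagreed:**
- The two cameras differed by about 6–8 mm on absolute positions, so I used their mean.
- The sixth notch read about 1 N higher than the roughly 6.2 N expected from notch 5. Either value leads to stopping there.
- During that stroke the lever first stood right at the catch angle, so I nudged it 2 mm further to make sure the notch caught.

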